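# Strap a pipe down in its drilling fixture

## Robot

A 6-joint arm with a two-finger parallel gripper is mounted at the origin on a cart in front of the work surface, level with it; the furniture and walls round the work are solid. World frame = base frame: x ahead of the robot, y to its left, z up, the work surface at z = 0. Lengths are in mm, angles in rad, forces in N, time in s.
With the tool pointing down it reaches from about 300 to 875 mm from the base axis. Payload 4.2 kg.
Tool frame: the origin (TCP) lies on the centre line of the jaws, within the pads' length; the fingertips stand 11 mm ahead of it and the grasp point (between the pads) lies 8 mm behind it; z points along the fingers, y is the line along which they close (so a half turn about z gives the same grasp; the last joint's range is limited). The gripper opens to 85 mm and grips with 20 to 120 N. Pads are 22 mm wide; open, the fingers measure 114 mm over their backs; the gripper's body (76 mm by 85 mm) begins 54 mm behind the grasp point. The pads swing forward as they close: fully open they stand 13 mm farther back than shut.
Start: joints at [-1.347, 0.32, 1.565, -0, 1.257, -0.02], TCP at [138.802, -558.009, 242.338] pointing down, gripper open.
Joint ranges: [-3.11, 3.11], [-0.84, 2.01], [0.21, 2.61], [-1.34, 4.49], [0.05, 2.63], [-2.56, 2.56]. Speed limits (rad/s): [2.57, 2.57, 3.14, 3.14, 3.14, 3.14].

## Interface

Orientations are given as a rotation vector (axis times angle).
In Python, from rig import manip, eyes, ticket, finder gives the robot as it stands.
- The arm moves only by the tool jog_arm, never from a script. Its argument "motion" is one flat list of numbers, 7 for each row, row after row: the shift along the tool's x, y, z normalised to -1 to 1, where 1 is 3 cm, then the turn, a rotation vector about the tool's x, y, z normalised to -1 to 1, where 1 is 4 degrees, then the opening, from 0 (shut) to 1 (fully open). A call has 1 to 10 rows; each row shifts and turns the commanded pose from where the row before left it, along the tool's axes as they then stand; what a row does not reach is not made up. A row lasts 1/10 s, in which the tool goes at most 50 mm and 8.59 degrees, less where a joint would pass 70% of its speed; a pose out of reach is approached as far as the arm can. A call with a number of a shift or a turn outside -1 to 1 is refused whole. A call with a gripper value outside its range is refused whole. The fingers move at their own pace and stop on an object; the grip force is fixed at half the most. Time passes only in rows, so rows that do not move let the fingers close. It gives the time, the measured TCP pose, the force, the opening and the grip force at its end, in the units of the state.
- manip.sense(): the state, without advancing time (a new reading comes with each control period).
- eyes.grab_frame(name): name is "scene" or "top" or "wrist"; returns a dict with "color" (420x560x3 uint8, blue, green, red), "vertical_fov" (degrees; the focal length in pixels is half the picture's height over the tangent of half this angle, whatever the lens; pixels are square), "cx", "cy" (the principal point, pixels), "rvec" (rotation vector, rad) and "tvec" (3), from world to camera coordinates, as OpenCV has them; the wrist camera has in their place "hand_eye" (4x4, takes a point from camera to tool coordinates, whose origin is the TCP and whose axes are the flange's). Camera axes: x right, y down, z forward; pixel columns grow to the right and rows downward; lengths in mm; the calibration is good to about 2 mm. The wrist camera is an equidistant fisheye: a pixel r from the principal point sees the ray r / f radians off the axis. A picture is of the moment at which its call begins: read the wrist's pose just before it. There is no depth.
- ticket.hand_in(): hands the job in; it is judged then, once.
Trained networks look in the newest picture that a camera, given by its name, has taken for a name from the list of things; names that differ only in an ending like _2 or _b are one class to them, and where a whole thing is asked for, a point or a joint stands for the part that bears it (a point fixed in the world has none). Each returns a list of dicts, best first, with "score" (0 to 1); they miss things now and then, are a little off and sometimes report something else, mostly with a low value. They report only what shows in the picture. A call takes as long as a camera call.
- finder.silhouettes(camera, label): "region" (420x560 bool, what is visible of it) and "xy" ([column, row] in pixels, amid what is visible of it).
The state is a dict: "t": time; "joints": joint angles; "joint_vel": joint speeds; "joint_efforts": joint torques, N m; "tool_pos": TCP position; "ee_rot": TCP orientation; "contact_force": force on the tool from outside, world axes, zero at the start; "ft_torque": the same for the moment, N m; "grip_width": finger opening in mm; "grasp_force": force on a finger pad.
Only numpy, scipy, OpenCV 4.12 (cv2) and the standard library are available. Lean on these libraries where they do the work, as an engineer would, in place of code of your own. Each camera call takes 0.05 s, during which the arm holds its last target. There are 200 camera calls.

## Task

First slide the pipe along its two vee rests until its end is right up against the fixture's end stop. Then hang the yellow saddle clamp over the pipe between the rests, with both ears down over the two studs and its bow sitting on the pipe: lower it on, do not drop it. The pipe must end against the stop, and the tin, the flange and the ball bearing must stay where they are.

Things in the scene. Friction and masses are not known exactly. Their poses are not given: they have to be found in the camera images.
- pipe_fixture: Blue steel fixture bolted to the bench (fixed); base 130 (x) by 266 (y) by 12 thick, y = -101 to +165. Origin: underside of the base, midway between the two vee rests; z up, y along the pipe towards the end stop. Bright vee rests 24 long, 68 wide (112 at the foot) at y = -55 and +55, tops 40 high, hold the pipe's axis at x = 0, 48 above the bench.
- stop_face (a point): Middle of the bright face of the fixture's end stop, an upright plate 72 wide, 12 thick, top 78 above the bench: at x 0, y +135, z 48 in the fixture's frame.
- stud_left (a point): Rounded tip of the stud on the fixture's -x side: 8 mm in diameter, at x -44, y 0, tip 63.5 above the bench; it stands on a 26 mm boss whose top is 30.5 above the bench.
- stud_right (a point): The same for the stud at x +44.
- pipe: Loose grey steel pipe lying in the vee rests, 42 outside diameter, 215 long, 0.4 to 0.8 kg. Origin: in its middle, on its axis; its y is the pipe's axis, towards the stop (it may have rolled about it). Against the stop its origin is at y = +27.5 in the fixture's frame; it starts 25 to 60 short of that.
- saddle_clamp: Loose yellow saddle clamp (omega-shaped strap) standing on its ears on the bench, bow up, about 0.3 kg. Origin: middle of the ears' underside; x from ear to ear, y along its pipe; alike both ways round. Strap 36 wide (y), 5 thick, 48 clear inside, inner top at 36, outer top at 41. Ears to x = +-62, 6 thick, 14 mm holes at x = +-44. Seated, its origin is 33 above the bench.
- clamp_eye (a point): Centre of the lifting eye on top of the clamp's bow, the place to hold it: a flat ring standing in the clamp's x-z plane, 40 outside diameter, 12 thick (along y), 14 mm hole; 57 above the clamp's origin (its top 77).
- tin_of_pins: bystander: round red tin with a silver lid, 70 across, 44 high; origin in the middle of its underside
- small_flange: bystander: rust-brown round pipe flange with a hub, 100 across, 30 high; origin in the middle of its underside
- ball_bearing: bystander: bright ball bearing lying flat, 62 across, 16 high; origin in the middle of its underside

How it is judged:
By the outcome, as a careful person would: the job done as asked, in the order asked, and still so for the second after the job is handed in, with the robot touching nothing.
It also fails if it takes over 58 s, if anything falls off the work surface, if the arm or the gripper's body presses on something with over 40 N, if the wrist force passes 120 N, or if a joint passes its speed limit or range.

## Working session

There is one attempt and no reset: what is moved stays moved. The work goes in short steps, Python scripts to look and compute and a tool call to move; the robot and the scene stay as the last step left them, time stands still between calls to the robot, and variables do not carry over. Pictures are saved under pics/ and viewed, at most 10 in all, crops included, and the job is handed in when it is done.

Besides the shell and the picture viewer there is one more tool, called after ">>>" as name(argument=value, ...) on one line, values as JSON. jog_arm: Moves the arm, as the interface text tells. Scaled input: -1 to 1 covers 3 cm each way for a shift and 4 degrees each way for a turn. Its arguments: {"type":"object","properties":{"motion":{"type":"array","items":{"type":"number"}}},"required":["motion"]}

```bash
mkdir -p pics; ls
cat > h.py <<'E'
from rig import manip, eyes, ticket, finder
import numpy as np, cv2
from scipy.spatial.transform import Rotation as R
def grab(n,save=None):
    s=manip.sense(); f=eyes.grab_frame(n); f['s']=s; f['n']=n
    c=np.array(f['color']); f['f']=c.shape[0]/2/np.tan(np.radians(f['vertical_fov'])/2)
    if n=='wrist':
        H=np.array(f['hand_eye']); Rt=R.from_rotvec(s['ee_rot']).as_matrix()
        f['Rwc']=Rt@H[:3,:3]; f['o']=Rt@H[:3,3]+np.array(s['tool_pos'])
    else:
        Rc=R.from_rotvec(np.ravel(f['rvec'])).as_matrix(); f['Rwc']=Rc.T; f['o']=-Rc.T@np.ravel(f['tvec'])
    if save: cv2.imwrite('pics/'+save,c)
    return f
def ray(f,p):
    d=np.array([p[0]-f['cx'],p[1]-f['cy']],float)
    if f['n']=='wrist':
        r=np.hypot(*d); th=r/f['f']; v=np.array([*(d/max(r,1e-9)*np.sin(th)),np.cos(th)])
    else: v=np.array([*(d/f['f']),1.])
    return f['Rwc']@v
def atz(f,p,z):
    v=ray(f,p); return f['o']+v*(z-f['o'][2])/v[2]
def proj(f,P):
    q=f['Rwc'].T@(np.array(P,float)-f['o'])
    if f['n']=='wrist':
        r=np.hypot(q[0],q[1]); th=np.arctan2(r,q[2]); return np.array([f['cx'],f['cy']])+q[:2]/max(r,1e-9)*th*f['f']
    return np.array([f['cx'],f['cy']])+q[:2]/q[2]*f['f']
def tri(obs):
    A=np.zeros((3,3));b=np.zeros(3)
    for f,p in obs:
        v=ray(f,p);v/=np.linalg.norm(v);M=np.eye(3)-np.outer(v,v);A+=M;b+=M@f['o']
    return np.linalg.solve(A,b)
E
python3 - <<'E'
from h import *
for n in ['scene','top']:
    f=grab(n,n+'0.png'); print(n,f['o'].round(),f['f'],f['cx'],f['cy'])
    for l in ['pipe_fixture','stop_face','stud_left','stud_right','pipe','saddle_clamp','clamp_eye','tin_of_pins','small_flange','ball_bearing']:
        for d in finder.silhouettes(n,l)[:2]: print(l,round(d['score'],2),np.round(d['xy']),atz(f,d['xy'],30).round(), d['region'].sum())
print(manip.sense())
E
```

```text
pics
scene [227. 661. 998.] 545.065318689498 286.8592519092645 210.38193356860756
pipe_fixture 0.9 [213. 289.] [586. 181.  30.] 4909
stop_face 0.61 [341. 177.] [ 450. -220.   30.] 585
stop_face 0.57 [218. 292.] [574. 182.  30.] 5021
stud_left 0.81 [216. 293.] [576. 186.  30.] 5006
stud_right 0.95 [218. 296.] [570. 191.  30.] 4902
pipe 0.89 [236. 261.] [574. 102.  30.] 2015
saddle_clamp 0.93 [341. 178.] [ 449. -216.   30.] 522
clamp_eye 0.95 [341. 177.] [ 451. -220.   30.] 588
tin_of_pins 0.89 [222. 365.] [495. 319.  30.] 1287
ball_bearing 0.7 [316. 132.] [ 563. -344.   30.] 368
ball_bearing 0.58 [214. 291.] [582. 185.  30.] 4803
top [ 370.  -41. 1101.] 389.0772521502121 284.10855086239945 212.71499152922675
pipe_fixture 0.83 [212. 207.] [563. 157.  30.] 3075
stop_face 0.73 [213. 205.] [569. 156.  30.] 2934
stud_left 0.72 [212. 203.] [576. 157.  30.] 3216
stud_right 0.84 [212. 207.] [564. 159.  30.] 3180
pipe 0.76 [232. 203.] [574. 103.  30.] 1245
pipe 0.21 [395. 194.] [ 587. -355.   30.] 312
saddle_clamp 0.76 [353. 243.] [ 453. -230.   30.] 565
saddle_clamp 0.62 [213. 203.] [575. 155
[... 262 characters left out ...]
0.] 604
{'t': 1.1, 'joints': array([-1.34700176e+00,  3.19576140e-01,  1.56450366e+00, -6.32890619e-06,
        1.25744209e+00, -2.00111241e-02]), 'joint_vel': array([-0.00094373,  0.00073282, -0.00037396,  0.00207429, -0.00200064,
        0.00059662]), 'joint_efforts': array([-4.42490447e-03, -4.15435696e+01, -2.34422976e+01, -6.12000895e-04,
        3.36397370e-04, -5.89188218e-06]), 'tool_pos': array([ 138.79544734, -557.99315843,  242.35023608]), 'ee_rot': array([3.11820818e+00, 3.82015688e-01, 1.89761614e-06]), 'contact_force': array([-0.13632294, -0.13305433,  0.33695   ]), 'ft_torque': array([-0.01031093, -0.02331499, -0.01048226]), 'grasp_force': 0.0, 'grip_width': 85.42256625758367}
```

Run:
```python
import cv2
a=cv2.imread('pics/scene0.png')
b=cv2.imread('pics/top0.png')
cv2.imwrite('pics/a.png',cv2.resize(a[110:410,140:540],None,fx=2,fy=2,interpolation=2))
cv2.imwrite('pics/b.png',cv2.resize(b[150:300,130:330],None,fx=4,fy=4,interpolation=2))
```

```text
(no output)
```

View pics/a.png

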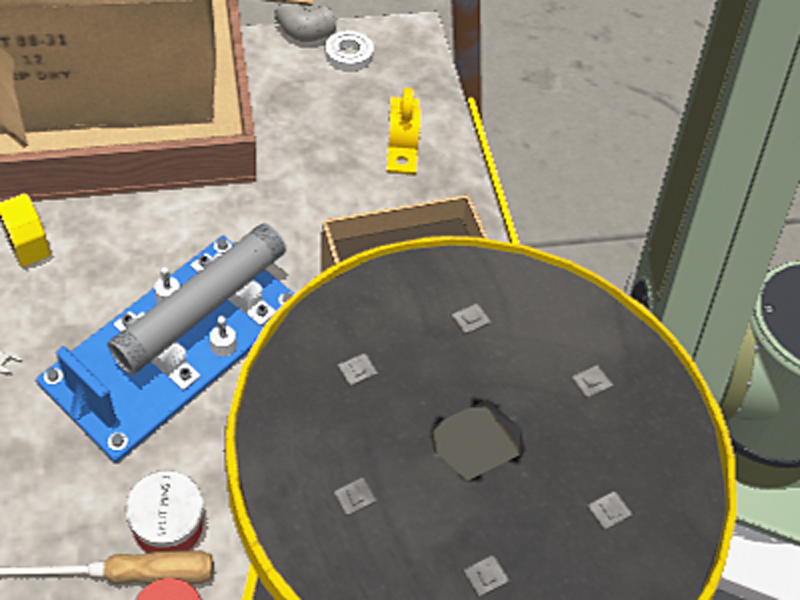

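View pics/b.png

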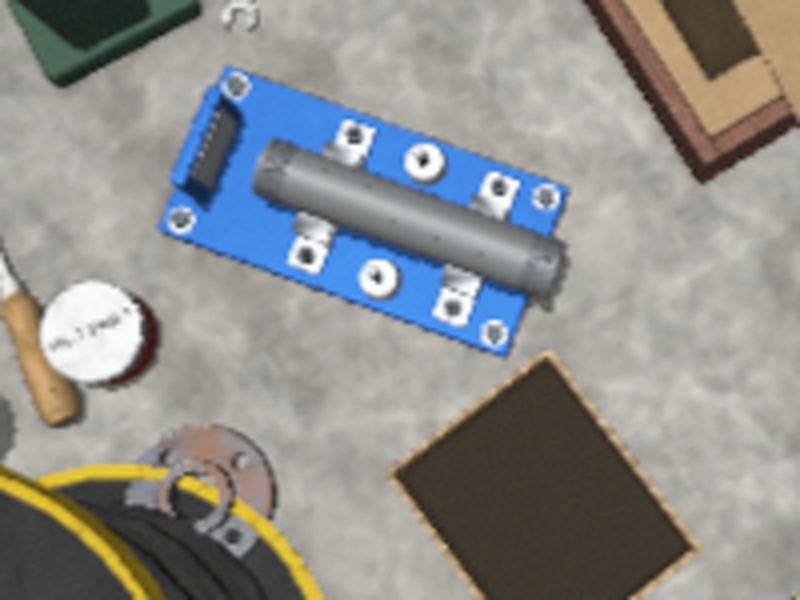

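```bash
cat > fit.py <<'E'
from h import *
from scipy.optimize import least_squares
def F(p,q): # fixture->world
    c,s=np.cos(p[2]),np.sin(p[2]); return np.array([p[0]+c*q[0]-s*q[1],p[1]+s*q[0]+c*q[1],q[2]])
E
python3 - <<'E'
from fit import *
t=grab('top','top1.png'); s=grab('scene')
bt=lambda x,y:(x/4+130,y/4+150); as_=lambda x,y:(x/2+140,y/2+110)
# fixture y -> stop; world ~ +y, x_f ~ world x
obs=[(t,(65,165,12),bt(225,68)),(t,(65,-101,12),bt(568,187)),(t,(-65,-101,12),bt(508,355)),(t,(-65,165,12),bt(160,230)),
(s,(65,165,12),as_(38,380)),(s,(-65,165,12),as_(118,460)),(s,(65,-101,12),as_(225,237)),
(s,(44,0,63.5),as_(166,270)),(s,(-44,0,63.5),as_(222,320)),(t,(44,0,30.5),bt(425,163)),(t,(-44,0,30.5),bt(379,280))]
r=least_squares(lambda p:np.concatenate([proj(f,F(p,q))-u for f,q,u in obs]),[570,100,0.3],loss='soft_l1')
p=r.x;print(p);print([ (proj(f,F(p,q))-u).round(1) for f,q,u in obs])
np.save('fix.npy',p)
for y in (-20,0,27.5,-110,-70): print(y,proj(t,F(p,(0,y,69)))) 
# pipe far/near end: top-of-pipe at ends in top picture
from itertools import product
for u in [bt(262,165),bt(555,265)]:
    w=atz(t,u,60); print('pipe end y in fixture', np.array([-np.sin(p[2]),np.cos(p[2])])@(w[:2]-p[:2]), np.array([np.cos(p[2]),np.sin(p[2])])@(w[:2]-p[:2]))
for n,f in (('top',t),('scene',s)):
    d=finder.silhouettes(n,'saddle_clamp')[0]; m=d['region'].astype(np.uint8)
    print(n,d['score'],cv2.minAreaRect(cv2.findNonZero(m)))
    im=np.array(f['color']); x,y=map(int,d['xy']); c=cv2.resize(im[y-30:y+30,x-40:x+40],None,fx=5,fy=5,interpolation=2)
    cv2.imwrite(f'pics/cl_{n}.png',c); print(x-40,y-30)
cv2.imwrite('pics/c.png',np.hstack([cv2.imread('pics/cl_top.png'),cv2.imread('pics/cl_scene.png')]))
E
```

```text
[ 5.66374774e+02  1.07433826e+02 -3.66720074e-01]
[array([-0.8,  0.3]), array([0.1, 0.5]), array([-0.5,  1.4]), array([-1.5,  1.6]), array([-1.2, -1. ]), array([-0.2, -0.1]), array([-0.8, -2.5]), array([-0.2, -1.4]), array([ 0.6, -1.7]), array([-0.7,  0.4]), array([-0.3,  0.4])]
-20 [235.00354584 205.57501627]
0 [228.06262214 203.15136566]
27.5 [218.54255633 199.8271232 ]
-110 [266.41865691 216.54463016]
-70 [252.41969438 211.65643436]
pipe end y in fixture 97.57838059712459 2.514025788712324
pipe end y in fixture -114.81588233583288 3.9858802149243004
top 0.75 ((356.8000183105469, 241.4000244140625), (13.914020538330078, 44.271888732910156), 71.56504821777344)
315 212
scene 0.69 ((341.24658203125, 175.30862426757812), (15.326447486877441, 42.8670768737793), 3.3664603233337402)
301 147
```

View pics/c.png

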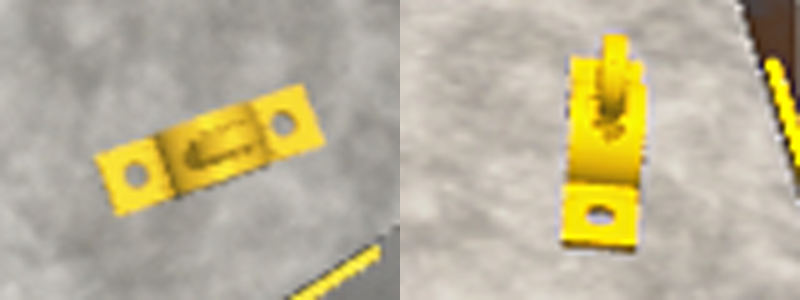

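View pics/top1.png

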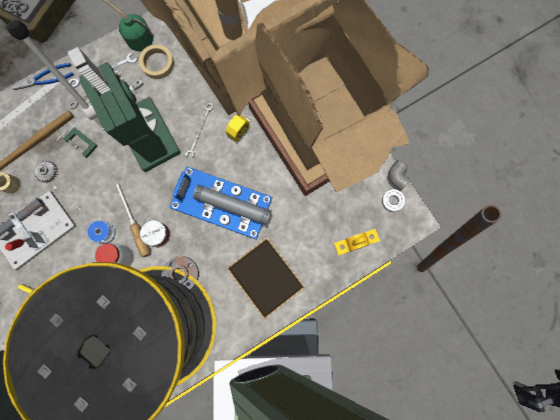

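```bash
cat >> fit.py <<'E'
def plan(target,a_deg=None):
    s=manip.sense(); M=R.from_rotvec(s['ee_rot']).as_matrix(); d=M.T@(np.array(target)-s['tool_pos'])
    a=np.degrees(np.arctan2(M[1,0],M[0,0]))
    print('t',round(s['t'],2),'pos',s['tool_pos'].round(1),'a',a.round(2),'tilt',np.degrees(np.arccos(-M[2,2])).round(2),'| shift units tool xyz',(d/30).round(3), '| turn z units', None if a_deg is None else round(-((a_deg-a+180)%360-180)/4,3))
E
python3 - <<'E'
from fit import *
p=np.load('fix.npy'); t=grab('top')
bt=lambda x,y:(x/5+315,y/5+212)
h1,h2=atz(t,bt(137,175),6),atz(t,bt(283,122),6); print(h1,h2,np.linalg.norm(h1-h2),'mid',(h1+h2)/2,np.degrees(np.arctan2(*(h2-h1)[1::-1])))
w=grab('wrist'); print(w['hand_eye'],w['f'])
print(F(p,(0,-170,36)),F(p,(0,-60,250)), 'fix y ang',np.degrees(p[2])+90)
plan(F(p,(0,-60,240)),np.degrees(p[2])+90)
E
```

```text
[ 443.98569481 -204.06995682    6.        ] [ 471.51257711 -287.91446796    6.        ] 88.2475568875006 mid [ 457.74913596 -245.99221239    6.        ] -71.82454191001929
[[-6.63798752e-04 -9.45454434e-01 -3.25753700e-01  8.49087375e+01]
 [ 9.99999776e-01 -6.00987864e-04 -2.93448588e-04 -2.33532702e-01]
 [ 8.16682482e-05 -3.25753822e-01  9.45454621e-01 -1.32728514e+02]
 [ 0.00000000e+00  0.00000000e+00  0.00000000e+00  1.00000000e+00]] 325.19226210127806
[505.42033442 -51.26260226  36.        ] [544.8614424  51.4233218 250.       ] fix y ang 68.98848752538356
t 1.4 pos [ 138.8 -558.   242.4] a 13.97 tilt 0.01 | shift units tool xyz [ 18.039 -16.447   0.076] | turn z units -13.755
```

>>> jog_arm(motion=[0.96,-0.82,0,0,0,0,0,0.96,-0.82,0,0,0,0,0,0.96,-0.82,0,0,0,0,0,0.96,-0.82,0,0,0,0,0,0.96,-0.82,0,0,0,0,0,0.96,-0.82,0,0,0,0,0,0.96,-0.82,0,0,0,0,0,0.96,-0.82,0,0,0,0,0,0.96,-0.82,0,0,0,0,0,0.96,-0.82,0,0,0,0,0])

```text
t: 2.4
tool_pos: [359.6, -248.4, 242.6]
ee_rot: [3.118, 0.382, 0.001]
contact_force: [0.7, -1.4, 0.7]
grip_width: 0.1
grasp_force: 0.0
```

>>> jog_arm(motion=[0.96,-0.82,0,0,0,0,0,0.96,-0.82,0,0,0,0,0,0.96,-0.82,0,0,0,0,0,0.96,-0.82,0,0,0,0,0,0.96,-0.82,0,0,0,0,0,0.96,-0.82,0,0,0,0,0,0.96,-0.82,0,0,0,0,0,0,0,0,0,0,-1,0,0,0,0,0,0,-1,0,0,0,0,0,0,-1,0])

```text
t: 3.4
tool_pos: [513.1, -33.5, 242.2]
ee_rot: [3.06, 0.712, -0.0]
contact_force: [-1.4, 0.6, -0.3]
grip_width: 0.2
grasp_force: 0.0
```

>>> jog_arm(motion=[0,0,0,0,0,-1,0,0,0,0,0,0,-1,0,0,0,0,0,0,-1,0,0,0,0,0,0,-1,0,0,0,0,0,0,-1,0,0,0,0,0,0,-1,0,0,0,0,0,0,-1,0,0,0,0,0,0,-1,0,0,0,0,0,0,-1,0,0,0,0,0,0,-1,0])

```text
t: 4.4
tool_pos: [513.0, -34.0, 242.4]
ee_rot: [2.633, 1.714, 0.0]
contact_force: [0.1, 0.8, 1.2]
grip_width: 0.3
grasp_force: 0.0
```

>>> jog_arm(motion=[0,0,0,0,0,-0.75,0,0,0,0,0,0,0,0,0,0,0,0,0,0,0])

```text
t: 4.7
tool_pos: [513.0, -34.0, 242.4]
ee_rot: [2.59, 1.777, 0.0]
contact_force: [-0.6, 0.4, -1.1]
grip_width: -0.3
grasp_force: 0.0
```

Run:
```python
from fit import *
p=np.load('fix.npy')
plan(F(p,(0,-150,240)),np.degrees(p[2])+90)
w=grab('wrist','w1.png')
for q in [(44,0,63.5),(-44,0,63.5),(65,165,12),(-65,165,12),(-65,-101,12),(65,-101,12),(36,135,78),(-36,135,78)]: print(q,proj(w,F(p,q)).round(1))
```

```text
t 4.7 pos [513.  -34.  242.4] a 68.91 tilt 0.01 | shift units tool xyz [ 0.039 -0.029  0.079] | turn z units -0.021
(44, 0, 63.5) [326.9  33.2]
(-44, 0, 63.5) [233.1  33.6]
(65, 165, 12) [336.  -81.8]
(-65, 165, 12) [224.1 -81.3]
(-65, -101, 12) [222.6 132.4]
(65, -101, 12) [338.4 132.1]
(36, 135, 78) [317.4 -92.2]
(-36, 135, 78) [242.1 -91.9]
```

View pics/w1.png

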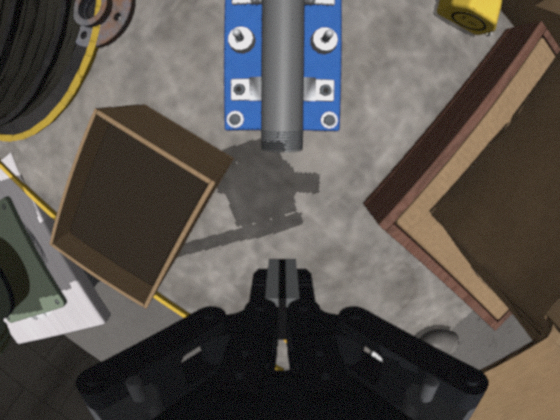

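Run:
```python
from fit import *
p=np.load('fix.npy'); t=grab('top'); w=grab('wrist')
I=lambda P:(np.array([[np.cos(p[2]),np.sin(p[2])],[-np.sin(p[2]),np.cos(p[2])]])@(P[:2]-p[:2])).round(1)
for u,v in [((267,238.3),(232,160)),((303,286),(148,304)),((229.5,268),(98,110))]:
    c=tri([(t,u),(w,v)]); print('box',c.round(),I(c), proj(t,c)-u)
for r in (148,150,152):
  print(I(atz(w,(282,r),69)),I(atz(w,(282,r),60)))
```

```text
box [472.   6.  35.] [ -51.9 -128.8] [ 0.03174257 -0.01750047]
box [343. -86. 115.] [-139.2 -260.4] [ 0.3802134  -0.25656166]
box [393. 102. 113.] [-160.2  -67.6] [-1.36177595 -0.16643566]
[   1.6 -111.4] [   1.6 -112.7]
[   1.6 -113.3] [   1.6 -114.7]
[   1.6 -115.3] [   1.6 -116.7]
```

Run:
```python
from fit import *
p=np.load('fix.npy'); t=grab('top'); w=grab('wrist')
I=lambda P:(np.array([[np.cos(p[2]),np.sin(p[2])],[-np.sin(p[2]),np.cos(p[2])]])@(P[:2]-p[:2])).round(1)
c=tri([(t,(267,238.3)),(w,(217,182))]); print(c.round(),I(c),proj(t,c),I(atz(t,(267,238.3),114)),I(atz(w,(217,182),114)))
plan(F(p,(1.6,-142,38)),np.degrees(p[2])+90)
```

```text
[466.   2. 103.] [ -56.1 -134.7] [267.41617223 238.0599462 ] [ -57.8 -134.7] [ -52.9 -132.8]
t 4.95 pos [513.  -34.  242.3] a 68.95 tilt 0.0 | shift units tool xyz [0.306 0.025 6.81 ] | turn z units -0.01
```

>>> jog_arm(motion=[0.2,0.14,0,0,0,0,0,0,0,0.8,0,0,0,0,0,0,0.8,0,0,0,0,0,0,0.8,0,0,0,0,0,0,0.8,0,0,0,0,0,0,0.8,0,0,0,0,0,0,0.8,0,0,0,0,0,0,0.8,0,0,0,0,0,0,0.8,0,0,0,0,0,0,0,0,0,0,0])

```text
t: 5.95
tool_pos: [517.2, -29.5, 47.6]
ee_rot: [-2.586, -1.776, 0.008]
contact_force: [-0.3, -0.2, -0.3]
grip_width: -0.3
grasp_force: 0.0
```

>>> jog_arm(motion=[0.1,0,0,0,0,0,0,0.1,0,0,0,0,0,0,0.1,0,0,0,0,0,0,0.1,0,0,0,0,0,0,0.1,0,0,0,0,0,0,0.1,0,0,0,0,0,0,0.1,0,0,0,0,0,0,0.1,0,0,0,0,0,0])

```text
t: 6.75
tool_pos: [527.5, -8.4, 50.6]
ee_rot: [2.587, 1.779, -0.002]
contact_force: [-0.9, -5.1, 2.2]
grip_width: -0.2
grasp_force: 3.0
```

Run:
```python
from fit import *
p=np.load('fix.npy')
plan(F(p,(5,-91,50)),np.degrees(p[2])+90); print(manip.sense()['contact_force'])
```

```text
t 6.75 pos [527.5  -8.4  50.6] a 69.03 tilt 0.12 | shift units tool xyz [ 1.036 -0.007  0.017] | turn z units 0.01
[-0.93939718 -5.0586018   2.23237081]
```

>>> jog_arm(motion=[0.09,0,0,0,0,0,0,0.09,0,0,0,0,0,0,0.09,0,0,0,0,0,0,0.09,0,0,0,0,0,0,0.09,0,0,0,0,0,0,0.09,0,0,0,0,0,0,0.09,0,0,0,0,0,0,0.09,0,0,0,0,0,0,0.09,0,0,0,0,0,0])

```text
t: 7.65
tool_pos: [536.4, 14.1, 50.6]
ee_rot: [2.587, 1.779, -0.002]
contact_force: [-1.0, -4.8, 2.0]
grip_width: -0.2
grasp_force: 3.0
```

>>> jog_arm(motion=[0.04,0,0,0,0,0,0,0.04,0,0,0,0,0,0,0.04,0,0,0,0,0,0])

```text
t: 7.95
tool_pos: [537.7, 17.4, 50.6]
ee_rot: [2.587, 1.779, -0.002]
contact_force: [-1.2, -5.5, 2.7]
grip_width: 0.1
grasp_force: 3.0
```

>>> jog_arm(motion=[0.03,0,0,0,0,0,0,0.03,0,0,0,0,0,0,0.03,0,0,0,0,0,0])

```text
t: 8.25
tool_pos: [538.7, 19.9, 50.6]
ee_rot: [2.587, 1.779, -0.002]
contact_force: [-0.2, -6.9, 2.7]
grip_width: 0.1
grasp_force: 3.0
```

>>> jog_arm(motion=[0.03,0,0,0,0,0,0,0.03,0,0,0,0,0,0])

```text
t: 8.45
tool_pos: [539.2, 21.3, 50.6]
ee_rot: [2.587, 1.779, -0.003]
contact_force: [-1.2, -9.8, 4.8]
grip_width: -0.0
grasp_force: 4.9
```

>>> jog_arm(motion=[0.03,0,0,0,0,0,0,0.03,0,0,0,0,0,0])

```text
t: 8.65
tool_pos: [539.2, 21.3, 50.7]
ee_rot: [2.584, 1.78, -0.007]
contact_force: [-2.8, -17.1, 5.6]
grip_width: 0.2
grasp_force: 8.5
```

>>> jog_arm(motion=[0.03,0,0,0,0,0,0,-0.5,0,0,0,0,0,0,-0.5,0,0,0,0,0,0,0,0,-0.8,0,0,0,0,0,0,-0.8,0,0,0,0,0,0,-0.8,0,0,0,0,0,0,-0.8,0,0,0,0,0,0,-0.8,0,0,0,0,0,0,-0.8,0,0,0,0,0,0,0,0,0,0,0])

```text
t: 9.65
tool_pos: [531.1, -3.0, 197.4]
ee_rot: [2.587, 1.776, 0.009]
contact_force: [-0.1, -0.1, 0.6]
grip_width: 0.1
grasp_force: 0.0
```

>>> jog_arm(motion=[0.9,0,0,0,0,0,0,0.9,0,0,0,0,0,0,0.9,0,0,0,0,0,0,0,0,0,0,0,0,0,0,0,0,0,0,0,0,0,0,0,0,0,0,0])

```text
t: 10.25
tool_pos: [557.8, 72.1, 193.5]
ee_rot: [-2.59, -1.778, 0.003]
contact_force: [1.1, -0.6, -0.1]
grip_width: 0.0
grasp_force: 0.0
```

Run:
```python
from fit import *
p=np.load('fix.npy')
plan(F(p,(0,-35,200)),np.degrees(p[2])+90)
w=grab('wrist','w2.png'); im=cv2.imread('pics/w2.png')
for q in [(44,0,63.5),(-44,0,63.5),(44,0,30.5),(-44,0,30.5),(65,165,12),(-65,165,12),(-65,-101,12),(65,-101,12),(36,135,78),(-36,135,78),(0,135,69)]: print(q,proj(w,F(p,q)).round(1))
cv2.imwrite('pics/w2c.png',cv2.resize(im[0:200,150:410],None,fx=3,fy=3,interpolation=2))
```

```text
t 10.25 pos [557.8  72.1 193.5] a 68.94 tilt 0.1 | shift units tool xyz [ 0.034 -0.156 -0.217] | turn z units -0.012
(44, 0, 63.5) [329.1 160.3]
(-44, 0, 63.5) [222.6 160.6]
(44, 0, 30.5) [324.1 153.7]
(-44, 0, 30.5) [228.9 154. ]
(65, 165, 12) [344.  -12.6]
(-65, 165, 12) [209.1 -11.4]
(-65, -101, 12) [217.3 244.6]
(65, -101, 12) [337.7 244.6]
(36, 135, 78) [322.7  -7.5]
(-36, 135, 78) [227.2  -6.5]
(0, 135, 69) [275.1  -4.9]
```

View pics/w2c.png

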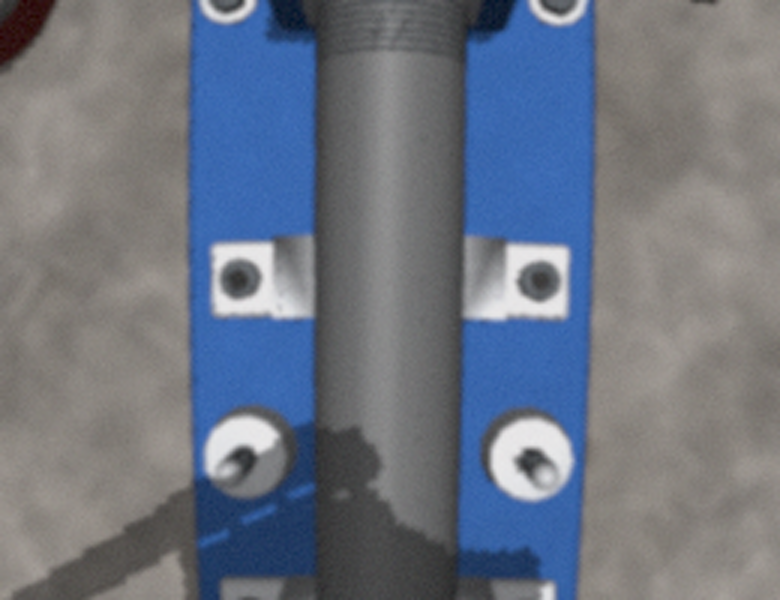

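>>> jog_arm(motion=[-0.905,-0.2,-0.03,0,0,0,0,-0.905,-0.2,-0.03,0,0,0,0,-0.905,-0.2,-0.03,0,0,0,0,-0.905,-0.2,-0.03,0,0,0,0,-0.905,-0.2,-0.03,0,0,0,0,-0.905,-0.2,-0.03,0,0,0,0,-0.905,-0.2,-0.03,0,0,0,0,-0.952,0.42,0,0,0,0,0,-0.952,0.42,0,0,0,0,0,-0.952,0.42,0,0,0,0,0])

```text
t: 11.3
tool_pos: [454.8, -184.7, 200.8]
ee_rot: [2.59, 1.777, 0.0]
contact_force: [0.0, -0.6, -0.4]
grip_width: 0.2
grasp_force: 0.0
```

>>> jog_arm(motion=[-0.952,0.42,0,0,0,0,0,-0.952,0.42,0,0,0,0,0,0,0,0,0,0,-1,0.6,0,0,0,0,0,-1,0.6,0,0,0,0,0,-1,0.6,0,0,0,0,0,-1,0.6,0,0,0,0,0,-1,0.6,0,0,0,0,0,-1,0.6,0,0,0,0,0,-1,0.6,0,0,0,0,0,-1,0.6])

```text
t: 12.3
tool_pos: [457.9, -245.9, 200.6]
ee_rot: [-1.997, -2.425, 0.0]
contact_force: [0.0, 0.2, -0.4]
grip_width: 51.2
grasp_force: 0.0
```

>>> jog_arm(motion=[0,0,0,0,0,-1,0.6,0,0,0,0,0,-0.8,0.6,0,0,0,0,0,0,0.6,0,0,0,0,0,0,0.6])

```text
t: 12.7
tool_pos: [458.2, -245.7, 200.6]
ee_rot: [1.845, 2.542, -0.0]
contact_force: [0.7, 0.2, -0.5]
grip_width: 51.3
grasp_force: 0.0
```

Run:
```python
from fit import *
plan((457.7,-246,200),108.2)
w=grab('wrist','w3.png'); im=cv2.imread('pics/w3.png')
for l in ('saddle_clamp','clamp_eye'):
  for d in finder.silhouettes('wrist',l)[:1]: print(l,d['score'],d['xy'],d['region'].sum(),cv2.minAreaRect(cv2.findNonZero(d['region'].astype(np.uint8))))
c=np.array([457.7,-246]);u=np.array([.312,-.95])
for z,k in ((6,44),(6,-44),(77,0)): print(proj(w,[*(c+k*u),z]))
x,y=proj(w,[*c,6]).astype(int); x0,y0=max(x-90,0),max(y-70,0); print(x0,y0); cv2.imwrite('pics/w3c.png',cv2.resize(im[y0:y0+150,x0:x0+200],None,fx=4,fy=4,interpolation=2))
```

```text
t 12.7 pos [ 458.2 -245.7  200.6] a 108.05 tilt 0.0 | shift units tool xyz [-0.005 -0.02   0.021] | turn z units -0.036
saddle_clamp 0.64 [277.3, 180.7] 4131 ((280.3866882324219, 178.5802001953125), (39.67913818359375, 117.20478820800781), 1.5911402702331543)
clamp_eye 0.72 [274.0, 178.9] 4029 ((279.4999694824219, 179.0), (115.99998474121094, 38.99999237060547), 90.0)
[280.63001615 222.0788104 ]
[280.28947117 140.46740169]
[280.1301489 203.9693358]
190 112
```

View pics/w3c.png

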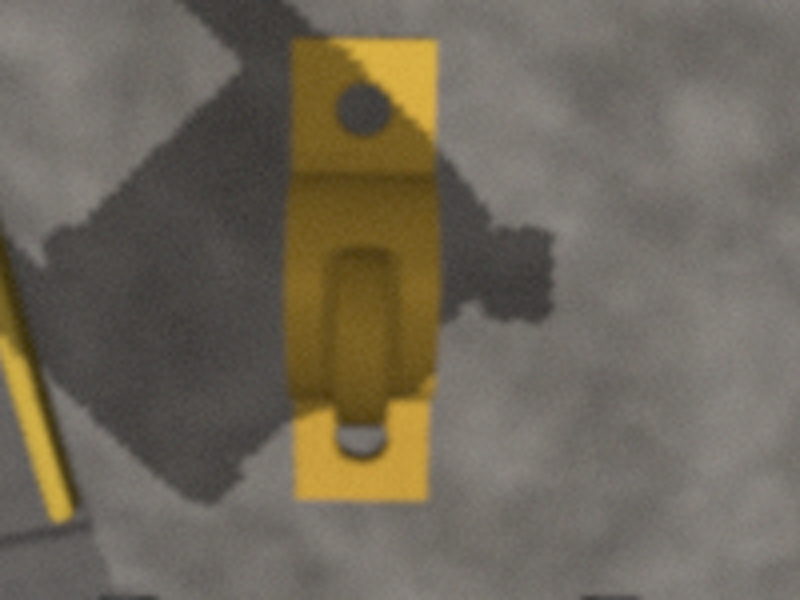

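>>> jog_arm(motion=[0.03,0,0.9,0,0,0,0.6,0,0,0.9,0,0,0,0.6,0,0,0.9,0,0,0,0.6,0,0,0.9,0,0,0,0.6,0,0,0.6,0,0,0,0.6,0,0,0.47,0,0,0,0.6,0,0,0,0,0,0,0.6,0,0,0,0,0,0,0.6])

```text
t: 13.65
tool_pos: [458.6, -244.6, 60.7]
ee_rot: [1.843, 2.544, -0.0]
contact_force: [-0.0, -0.3, 0.0]
grip_width: 51.2
grasp_force: 0.0
```

>>> jog_arm(motion=[0,0,0,0,0,0,0,0,0,0,0,0,0,0,0,0,0,0,0,0,0,0,0,0,0,0,0,0,0,0,0,0,0,0,0,0,0,0,0,0,0,0])

```text
t: 14.25
tool_pos: [458.6, -244.6, 61.0]
ee_rot: [1.842, 2.544, -0.0]
contact_force: [-1.7, -0.1, 5.7]
grip_width: 10.7
grasp_force: 60.9
```

>>> jog_arm(motion=[0,0,-0.2,0,0,0,0,0,0,-0.5,0,0,0,0,0,0,-0.8,0,0,0,0,0,0,-0.8,0,0,0,0,0,0,-0.8,0,0,0,0,0,0,-0.8,0,0,0,0,0,0,-0.8,0,0,0,0,0,0,-0.8,0,0,0,0,0,0,-0.1,0,0,0,0,0,0,0,0,0,0,0])

```text
t: 15.25
tool_pos: [458.3, -244.4, 228.3]
ee_rot: [1.843, 2.544, 0.0]
contact_force: [0.8, 0.0, -2.8]
grip_width: 11.0
grasp_force: 60.0
```

Run:
```python
from fit import *
p=np.load('fix.npy')
p[:2]=F(p,(1.8,0.8,0))[:2]; np.save('fix2.npy',p); print(p)
print(manip.sense()['contact_force'],manip.sense()['grip_width'])
plan((450,-90,230),np.degrees(p[2])+180)
plan(F(p,(0,0,230)),np.degrees(p[2])+180)
```

```text
[ 5.68341934e+02  1.07535233e+02 -3.66720074e-01]
[ 8.25988728e-01  8.00592648e-04 -2.77266900e+00] 11.04662882705824
t 15.25 pos [ 458.3 -244.4  228.3] a 108.17 tilt 0.01 | shift units tool xyz [ 4.975  1.343 -0.058] | turn z units -12.705
t 15.25 pos [ 458.3 -244.4  228.3] a 108.17 tilt 0.01 | shift units tool xyz [10.001  7.144 -0.058] | turn z units -12.705
```

>>> jog_arm(motion=[0.83,0.224,0,0,0,0,0,0.83,0.224,0,0,0,0,0,0.83,0.224,0,0,0,0,0,0.83,0.224,0,0,0,0,0,0.83,0.224,0,0,0,0,0,0.83,0.224,0,0,0,0,0,0.718,0.829,0,0,0,0,0,0.718,0.829,0,0,0,0,0,0.718,0.829,0,0,0,0,0,0.718,0.829,0,0,0,0,0])

```text
t: 16.25
tool_pos: [517.2, 24.1, 226.3]
ee_rot: [-1.841, -2.542, 0.004]
contact_force: [-0.5, 0.1, -1.9]
grip_width: 10.9
grasp_force: 60.0
```

>>> jog_arm(motion=[0.718,0.829,0,0,0,0,0,0.718,0.829,0,0,0,0,0,0.718,0.829,0,0,0,0,0,0,0,0,0,0,-1,0,0,0,0,0,0,-1,0,0,0,0,0,0,-1,0,0,0,0,0,0,-1,0,0,0,0,0,0,-1,0,0,0,0,0,0,-1,0,0,0,0,0,0,-1,0])

```text
t: 17.25
tool_pos: [567.5, 107.4, 225.9]
ee_rot: [-1.167, -2.913, 0.004]
contact_force: [-0.0, -0.5, -3.0]
grip_width: 11.2
grasp_force: 60.0
```

>>> jog_arm(motion=[0,0,0,0,0,-1,0,0,0,0,0,0,-1,0,0,0,0,0,0,-1,0,0,0,0,0,0,-1,0,0,0,0,0,0,-1,0,0,0,0,0,0,-0.7,0,0,0,0,0,0,0,0,0,0,0,0,0,0,0,0])

```text
invalid input at $.motion: expected a multiple of 7 numbers
```

Run:
```python
from fit import *
p=np.load('fix2.npy')
plan(F(p,(0,0,150)),np.degrees(p[2])+180)
ims=[]
for n in ('top','scene'):
    f=grab(n,n+'5.png'); u=proj(f,F(p,(0,30,60))).astype(int); x0,y0=u-[66,50]; print(n,x0,y0); ims.append(cv2.resize(cv2.imread(f'pics/{n}5.png')[y0:y0+150,x0:x0+133],None,fx=3,fy=4 if 0 else 3,interpolation=2))
cv2.imwrite('pics/d.png',np.hstack(ims))
```

```text
t 17.25 pos [567.5 107.4 225.9] a 136.33 tilt 0.27 | shift units tool xyz [-0.026  0.033  2.529] | turn z units -5.663
top 152 149
scene 159 215
```

View pics/d.png

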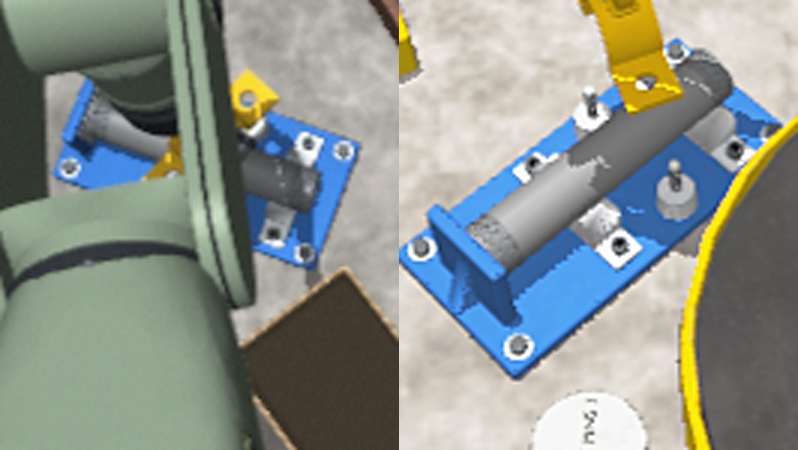

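>>> jog_arm(motion=[0,0,0,0,0,-1,0,0,0,0,0,0,-1,0,0,0,0,0,0,-1,0,0,0,0,0,0,-1,0,0,0,0,0,0,-1,0,0,0,0,0,0,-0.66,0,0,0,0,0,0,0,0])

```text
t: 18.05
tool_pos: [567.9, 107.5, 227.1]
ee_rot: [-0.579, -3.085, 0.001]
contact_force: [0.1, 0.1, -2.9]
grip_width: 11.3
grasp_force: 60.0
```

>>> jog_arm(motion=[0,0,0.8,0,0,0,0,0,0,0.8,0,0,0,0,0,0,0.8,0,0,0,0,0,0,0.4,0,0,0,0,0,0,0,0,0,0,0,0,0,0,0,0,0,0])

```text
t: 18.65
tool_pos: [569.0, 107.7, 144.9]
ee_rot: [0.579, 3.087, 0.0]
contact_force: [0.1, -0.8, -2.6]
grip_width: 10.7
grasp_force: 59.9
```

Run:
```python
from fit import *
p=np.load('fix2.npy')
plan(F(p,(0,0,140)),np.degrees(p[2])+180)
s=grab('scene','s6.png'); w=grab('wrist','w6.png')
M=R.from_rotvec(s['s']['ee_rot']).as_matrix(); T=s['s']['tool_pos']
# clamp: tool y along fixture y; hole +44 on fixture +x side = -tool x ; ear underside 61 ahead of TCP
for n,f in (('scene',s),('wrist',w)):
    for k in (44,-44):
        print(n,k,'stud',proj(f,F(p,(k,0,63.5))).round(1),'hole(top of ear)',proj(f,T+M@np.array([-k,0,61-6])).round(1))
ims=[]
for f,k in ((s,'s6'),(w,'w6')):
    u=((proj(f,F(p,(0,0,63.5))) if k=='s6' else proj(f,F(p,(-30,0,63.5))))).astype(int); x0,y0=np.maximum(u-[66,75],0); print(k,x0,y0); ims.append(cv2.resize(cv2.imread(f'pics/{k}.png')[y0:y0+150,x0:x0+133],None,fx=3,fy=3,interpolation=2))
    
h=min(i.shape[0] for i in ims);cv2.imwrite('pics/e.png',np.hstack([i[:h] for i in ims]))
```

```text
t 18.65 pos [569.  107.7 144.9] a 158.77 tilt 0.05 | shift units tool xyz [ 0.021 -0.012  0.164] | turn z units -0.055
scene 44 stud [221.9 243.4] hole(top of ear) [220.6 235.8]
scene -44 stud [250.7 268. ] hole(top of ear) [249.7 260.7]
wrist 44 stud [280.4 273.4] hole(top of ear) [280.6 293.5]
wrist -44 stud [279.6 158.1] hole(top of ear) [280.3 167.1]
s6 170 180
w6 213 103
```

View pics/e.png

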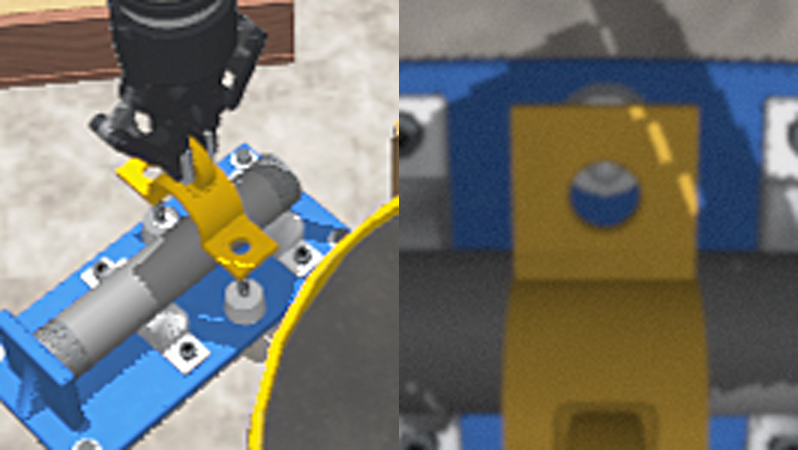

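Run:
```python
from fit import *
p=np.load('fix2.npy'); w=grab('wrist'); s=grab('scene')
M=R.from_rotvec(w['s']['ee_rot']).as_matrix(); T=w['s']['tool_pos']
print('hole',proj(w,T+M@np.array([44,0,55])).round(1),'obs 281.7 168')
print('ear end top edge',proj(w,T+M@np.array([62,0,55])).round(1),'obs row',106/3+103)
for dx in (-2,0,2):
    P=lambda x,y,z:proj(w,F(p,(x+dx,y,z)))[1].round(1)
    th=np.linspace(0,np.pi,181); sil=[P(21*np.cos(a),45,48+21*np.sin(a)) for a in th]
    print(dx,'base',P(-65,0,12),'boss far',P(-57,0,30.5),'pipe',min(sil),max(sil))
print('obs base',58/3+103,'boss',85/3+103,'pipe',253/3+103,413/3+103)
# scene: bosses/studs
for q in [(44,0,30.5),(-44,0,30.5),(44,0,63.5),(-44,0,63.5),(36,135,78),(-36,135,78),(-65,165,12),(65,165,12)]: print(q,proj(s,F(p,q)).round(1))
# blob centroids of boss tops in earlier pictures
for name,cam in (('top0','top'),('w2','wrist')):
    im=cv2.imread(f'pics/{name}.png'); hsv=cv2.cvtColor(im,cv2.COLOR_BGR2HSV)
    m=((hsv[...,1]<60)&(hsv[...,2]>130)).astype(np.uint8)
    n,l,st,c=cv2.connectedComponentsWithStats(m)
    for i in range(1,n):
        if (cam=='top' and 170<c[i][0]<280 and 160<c[i][1]<240 and st[i][4]>15) or (cam!='top' and 200<c[i][0]<360 and st[i][4]>200 and c[i][1]<250): print(name,c[i].round(1),st[i])
t=grab('top')
for q in [(44,0,30.5),(-44,0,30.5)]: print('top pred',proj(t,F(p,q)).round(1))
```

```text
hole [280.7 168. ] obs 281.7 168
ear end top edge [280.7 137.7] obs row 138.33333333333334
-2 base 119.0 boss far 130.9 pipe 182.4 236.9
0 base 121.5 boss far 133.5 pipe 185.0 239.3
2 base 123.9 boss far 136.1 pipe 187.6 241.7
obs base 122.33333333333333 boss 131.33333333333334 pipe 187.33333333333331 240.66666666666666
(44, 0, 30.5) [223.2 252.4]
(-44, 0, 30.5) [251.4 276.7]
(44, 0, 63.5) [221.9 243.4]
(-44, 0, 63.5) [250.7 268. ]
(36, 135, 78) [172.5 281.2]
(-36, 135, 78) [196.1 303.8]
(-65, 165, 12) [197.9 339.5]
(65, 165, 12) [157.  298.7]
top0 [208.  193.9] [    0    10   487   390 64334]
top0 [217.2 185.9] [211 180  13  12  81]
top0 [232.2 203.7] [194 187  75  33 591]
top0 [235.6 190.1] [231 186  10   9  67]
top0 [253.6 198.6] [248 193  12  12  79]
top0 [175.  204.6] [172 202   7   6  23]
top0 [207.4 209.9] [202 203  12  15 104]
top0 [224.2 219.2] [220 215  10  10  69]
top0 [243.9 223.4] [238 216  12  16 109]
top0 [253.2 232.7] [250 230   7   6  31]
w2 [278.2  81.6] [ 273   17   13  148 1161]
w2 [237.8  93.7] [220  79  35  27 661]
w2 [321.1  93.9] [304  79  36  28 695]
w2 [229.2 147.5] [218 138  26  22 351]
w2 [326.5 152.3] [313 139  28  28 554]
w2 [321.9 211.1] [307 194  28  32 244]
top pred [235.5 190.5]
top pred [224.4 219.7]
```

>>> jog_arm(motion=[0,0,0.2,0,0,-0.05,0,0,0,0.2,0,0,0,0,0,0,0.2,0,0,0,0,0,0,0.1,0,0,0,0,0,0,0.1,0,0,0,0,0,0,0,0,0,0,0])

```text
t: 19.5
tool_pos: [568.3, 107.5, 119.9]
ee_rot: [-0.572, -3.088, 0.001]
contact_force: [-0.9, 0.0, -2.5]
grip_width: 10.8
grasp_force: 59.9
```

>>> jog_arm(motion=[0,0,0.08,0,0,0,0,0,0,0.08,0,0,0,0,0,0,0.08,0,0,0,0])

```text
t: 19.8
tool_pos: [568.6, 107.6, 113.2]
ee_rot: [0.572, 3.089, 0.0]
contact_force: [-1.0, 0.4, -2.6]
grip_width: 11.2
grasp_force: 59.9
```

>>> jog_arm(motion=[0,0,0.1,0,0,0,0,0,0,0.1,0,0,0,0,0,0,0.1,0,0,0,0,0,0,0.1,0,0,0,0])

```text
t: 20.2
tool_pos: [568.5, 107.6, 101.0]
ee_rot: [-0.572, -3.089, 0.0]
contact_force: [0.0, 0.1, -2.3]
grip_width: 10.5
grasp_force: 59.9
```

>>> jog_arm(motion=[0,0,0.06,0,0,0,0,0,0,0.06,0,0,0,0])

```text
t: 20.4
tool_pos: [568.6, 107.6, 97.5]
ee_rot: [-0.572, -3.089, 0.0]
contact_force: [-0.1, -0.4, -2.6]
grip_width: 10.8
grasp_force: 59.9
```

>>> jog_arm(motion=[0,0,0.04,0,0,0,0,0,0,0.04,0,0,0,0])

```text
t: 20.6
tool_pos: [568.6, 107.6, 95.2]
ee_rot: [0.572, 3.089, 0.0]
contact_force: [-0.1, -0.3, -1.8]
grip_width: 10.6
grasp_force: 59.9
```

>>> jog_arm(motion=[0,0,0.03,0,0,0,0,0,0,0.03,0,0,0,0,0,0,0,0,0,0,0])

```text
t: 20.9
tool_pos: [568.6, 107.6, 94.2]
ee_rot: [0.572, 3.088, 0.0]
contact_force: [-0.9, -0.7, 3.7]
grip_width: 10.8
grasp_force: 60.7
```

>>> jog_arm(motion=[0,0,0,0,0,0,0.2,0,0,0,0,0,0,0.5,0,0,0,0,0,0,0.5,0,0,0,0,0,0,0.5,0,0,0,0,0,0,0.5])

```text
t: 21.4
tool_pos: [568.6, 107.6, 93.5]
ee_rot: [0.572, 3.089, -0.0]
contact_force: [0.0, 0.3, -0.6]
grip_width: 42.9
grasp_force: 0.0
```

>>> jog_arm(motion=[0,0,-0.2,0,0,0,0.5,0,0,-0.5,0,0,0,0.5,0,0,-0.8,0,0,0,0.5,0,0,-0.8,0,0,0,0.5,0,0,-0.8,0,0,0,0.5,0,0,-0.8,0,0,0,0.5,0,0,0,0,0,0,0.5])

```text
t: 22.1
tool_pos: [570.5, 107.9, 214.6]
ee_rot: [0.571, 3.081, 0.004]
contact_force: [1.5, 1.3, -0.1]
grip_width: 43.0
grasp_force: 0.0
```

Run:
```python
from fit import *
p=np.load('fix2.npy'); print(manip.sense()['contact_force'],manip.sense()['grip_width'])
ims=[]
for n,q in (('scene',(0,40,60)),('wrist',(-20,0,60))):
    f=grab(n,n+'9.png'); u=proj(f,F(p,q)).astype(int); x0,y0=np.maximum(u-[66,75],0); ims.append(cv2.resize(cv2.imread(f'pics/{n}9.png')[y0:y0+150,x0:x0+133],None,fx=3,fy=3,interpolation=2))
cv2.imwrite('pics/z.png',np.hstack(ims))
```

```text
[ 1.54785146  1.27911042 -0.09090212] 42.98499097371099
```

View pics/z.png

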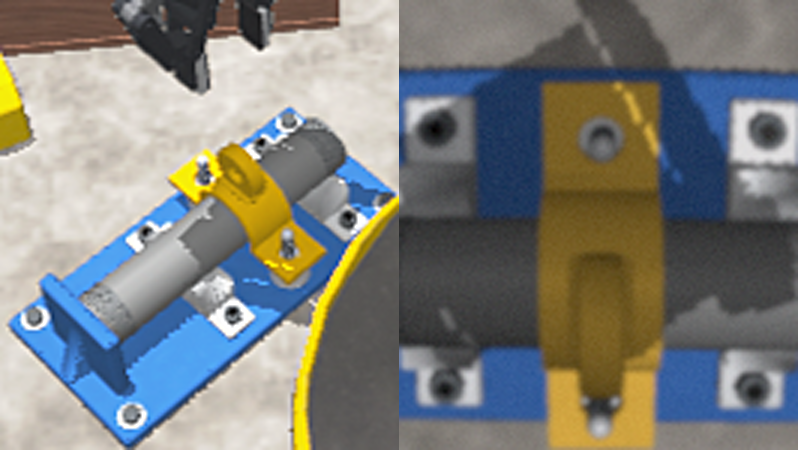

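The scene crop (left half) shows both studs poking through the ears, at about (205,170) and (290,243). The bow sits on the pipe, the pipe end is at the stop near (105,310), and the gripper is clear.

```bash
python3 -c "
from rig import ticket
print(ticket.hand_in())"
```

```text
the job is handed in; nothing more can be done
None
```

The pipe was slid up against the end stop, then the saddle clamp was lowered over both studs until its bow sat on the pipe; the job was handed in at about 22 s of the 58 s allowed, with no verdict returned, and I did not recheck the tin, flange and bearing, though the arm never worked near them.

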